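# Index the cradle rung one hole toward the tip box and hold its lock pin home

## Task

The ladder cradle on the bench holds a tip box on one side of its sliding rung and an open tube rack on the other, and the rung must be closed up by one hole so that the tip box cannot slide about. First press the small spring pedal at the front of the cradle fully down to its stop, which pushes the stop out of the rung's way; then pull up the lock plunger on the rung, slide the rung to the next hole toward the tip box and let the pin go fully home in that hole. Finish still holding the plunger's knob with the pin home: do not let go, and do not shove the tip box or the tube rack about.

Things in the scene. Friction and masses are not known exactly. Their poses are not given: they have to be found in the camera images.
- cradle: Fixed aluminium ladder cradle, 328 mm long (its y axis) and 220 mm deep without the pedal, its x axis pointing from pedal and front rail to the back tube. Origin: on the bench under the middle hole of the front rail. Front rail: 30 mm wide bar centred on x = 0, top at z = 30 mm, with five 11 mm holes 40 mm apart at y = -80, -40, 0, 40, 80 mm. Two bays lie behind the rail (x = 45 to 180 mm), left and right of the rung. End plates 44 mm high at y = +-160 mm.
- rung: Aluminium rung, 20 mm thick, across the cradle; its saddle (42 x 44 mm, top at z = 44 mm) rides on the front rail and carries the lock plunger. Origin: on the bench under the plunger axis; axes as the cradle's. It starts at the middle hole, locked by the plunger and also by the stop.
- rung_slide (a joint): Position of the rung along the cradle's y axis in m: 0 at the middle hole (start), +0.040 and -0.040 at the next holes either way. Friction about 1.5 N. The pin has about 1.5 mm play in a hole.
- plunger: Lock plunger standing upright on the saddle: black knurled cylinder knob, 24 mm diameter, 26 mm high, over an 8 mm steel pin. Origin: centre of the knob, 71 mm above the bench with the pin home (the knob's underside is then 14 mm above the saddle); z up along its pull. The gripper can take it from above, best with the fingers closing along the cradle's y axis, as the bays' contents begin 45 mm behind it.
- plunger_pull (a joint): How far the plunger is pulled up, m: 0 pin home (12 mm deep in its hole), 0.012 pin tip at the rail's top, 0.020 fully pulled. A spring draws it down, 7 N at 0, 11 N at 0.020; between holes the pin rests on the rail.
- hole_plus (a point): Mouth of the next hole on the cradle's +y side (40 mm from the middle hole), at the rail's top.
- hole_minus (a point): Mouth of the next hole on the cradle's -y side.
- pedal_pad (a point): Middle of the rubber pad on top of the spring pedal, where to press. The pedal is a steel plate 60 x 40 x 4 mm in front of the rung, hinged at its rear edge (cradle x = -50 mm, z = 38 mm) along the cradle's y axis; its free end points away from the rail and slopes up by 0.3 rad. The pad is 45 mm from the hinge and sinks about 18 mm from 54 mm to 36 mm above the bench.
- pedal_hinge (a joint): Pedal angle, rad: 0 up, 0.40 at its stop. It springs back when let go; about 3 N at the pad to start, 9 N to reach the stop with the stop pin under it.
- stop_dog_drop (a joint): How far the steel stop under the pedal is pushed down, m: 0 up, standing between two fingers of the saddle and blocking the rung both ways; below 0.009 it still blocks; about 0.012 after a full press of the pedal. It stays down by friction.
- tip_box: Loose clear-lidded pipette tip box, 94 x 122 x 75 mm, the tall one, standing on the bench in one bay (either side), 94 mm along the cradle's y, about 103 mm from the middle hole's line. Origin: centre of its underside. After the move the rung stands about 4 to 10 mm from it.
- tube_rack: Loose open tube rack with rows of holes, 87 x 133 x 46 mm, the low one, in the other bay. Origin: centre of its underside.

How it is judged (in metres and radians):
On the way, in this order (a step that is already met when the one before it is completed fails the run):
1. the pedal is pressed to its stop and the stop is down, with the rung still at the middle hole (value of joint pedal_hinge above 0.37 rad and value of joint stop_dog_drop above 0.01 m and value of joint rung_slide between -0.008 and 0.008 m), for 0.1 s.
2. the plunger is pulled clear of the middle hole (value of joint plunger_pull above 0.012 m and value of joint rung_slide between -0.03 and 0.03 m), for 0.1 s.
At the end, for the whole second after the job is handed in: The rung stands at the next hole toward the tip box (within 3.5 mm of 40 mm from the middle hole) and at rest, the pin is home (plunger within 2 mm of fully down), the stop is down, the fingers still hold the plunger (over 3 N), and tip box and tube rack are within 15 mm of where they started (((y of tip_box in the frame of cradle above 0 m and value of joint rung_slide between 0.0365 and 0.0435 m) or (y of tip_box in the frame of cradle below 0 m and value of joint rung_slide between -0.0435 and -0.0365 m)) and value of joint plunger_pull below 0.002 m and value of joint stop_dog_drop above 0.009 m and contact force between the fingers and plunger above 3 N and velocity of joint rung_slide between -0.01 and 0.01 m/s and distance of each of tip_box, tube_rack from where it was at the start of the episode below 0.015 m); the arm keeps its last pose, push and grip.
It fails at once if the tip box or the tube rack is shoved away by more than 30 mm (distance of any of tip_box, tube_rack from where it was at the start of the episode above 0.03 m).
It also fails if it takes over 40 s, if anything falls off the work surface, if the arm or the gripper's body presses on something with over 40 N, if the wrist force passes 120 N, or if a joint passes its speed limit or range.

## Robot

A 6-joint arm with a two-finger parallel gripper is mounted at the origin on a cart in front of the work surface, level with it; the furniture and walls round the work are solid. World frame = base frame: x ahead of the robot, y to its left, z up, the work surface at z = 0. Lengths are in mm, angles in rad, forces in N, time in s.
With the tool pointing down it reaches from about 350 to 775 mm from the base axis. Payload 7.3 kg.
Tool frame: the origin (TCP) lies on the centre line of the jaws, within the pads' length; the fingertips stand 22 mm ahead of it and the grasp point (between the pads) lies 3 mm ahead of it (bot.finger_overhang is the distance from the TCP to the fingertips, in mm); y points along the fingers, z is the direction in which the jaws open and shut, and the axes are right-handed (so a half turn about y gives the same grasp; the last joint's range is limited). The gripper opens to 92 mm and grips with 3 to 60 N. Pads are 19 mm wide; open, the fingers measure 130 mm over their backs; the gripper's body (75 mm by 190 mm) begins 47 mm behind the grasp point.
Start: joints at [1.187, 0.342, 1.524, -0, 1.275, -0.146], TCP at [123.656, 510.25, 215.641] pointing down, gripper open.
Joint ranges: [-2.53, 2.53], [-0.77, 2.02], [0.04, 2.7], [-1, 4.14], [0.28, 2.66], [-3.11, 3.11]. Speed limits (rad/s): [2.57, 2.57, 3.14, 3.14, 3.14, 3.14].

## Interface

Orientations are given as [roll, pitch, yaw] about the fixed x, y, z axes, in that order (R = Rz(yaw) Ry(pitch) Rx(roll)).
In Python, from plant import bot, viewer, find_in, spot_point gives the robot as it stands.
- The arm moves only by the tool send_rows, never from a script. Its argument "moves" is a list of rows, each a list of 3 entries, a list of its own where there are three numbers: the shift along the tool's x, y, z in mm, then the turn, a rotation vector about the tool's x, y, z in degrees, then the finger opening in mm, from 0 to 91.8. A call has 1 to 20 rows; each row shifts and turns the pose as measured when the row begins, along the tool's axes as they then stand; what a row does not reach is not made up. A row lasts 1/8 s, in which the tool goes at most 62.5 mm and 10.7 degrees, less where a joint would pass 70% of its speed; a pose out of reach is approached as far as the arm can. A call with a gripper value outside its range is refused whole. The fingers move at their own pace and stop on an object; the grip force is fixed at half the most. Time passes only in rows, so rows that do not move let the fingers close. It gives the time, the measured TCP pose, the force and the opening at its end, in the units of the state.
- bot.get_obs(): the state, without advancing time (a new reading comes with each control period).
- viewer.capture(name): name is "scene" or "top" or "wrist"; returns the picture (384x512x3 uint8, blue, green, red); there is no depth.
- viewer.camera_model(name): a dict with "fx", "fy", "cx", "cy" (pixels), "distortion" ([k1, k2, p1, p2, k3] as OpenCV has them; the pictures are not rectified), "rvec" (rotation vector, rad) and "tvec" (3), from world to camera coordinates, as OpenCV has them. Camera axes: x right, y down, z forward; pixel columns grow to the right and rows downward; lengths in mm; the calibration is good to about 2 mm. A picture is of the moment at which its call begins: read the wrist's pose just before it. camera_model takes no time and is no camera call; for the wrist camera it gives the pose at the moment of the call.
- bot.close_job(): hands the job in, once; it reports no verdict.
Trained networks look in the newest picture that a camera, given by its name, has taken for a name from the list of things; names that differ only in an ending like _2 or _b are one class to them, and where a whole thing is asked for, a point or a joint stands for the part that bears it (a point fixed in the world has none). Each returns a list of dicts, best first, with "conf" (0 to 1); they miss things now and then, are a little off and sometimes report something else, mostly with a low value. They report only what shows in the picture. A call takes as long as a camera call.
- find_in(camera, thing): "extent" ([centre column, centre row, width, height] in pixels, round what is visible of it).
- spot_point(camera, thing): "point" ([column, row] in pixels: a listed point, or the origin of a listed thing).
The state is a dict: "time": time; "joint_positions": joint angles; "dq": joint speeds; "tau": joint torques, N m; "tool_pos": TCP position; "tcp_rot": TCP orientation; "contact_force": force on the tool from outside, world axes, zero at the start; "moment": the same for the moment, N m; "grip_width": finger opening in mm.
Only numpy, scipy, OpenCV 4.12 (cv2) and the standard library are available. Lean on these libraries where they do the work, as an engineer would, in place of code of your own. Each camera call takes 0.05 s, during which the arm holds its last target.

## Working session

There is one attempt and no reset: what is moved stays moved. The work goes in short steps, Python scripts to look and compute and a tool call to move; the robot and the scene stay as the last step left them, time stands still between calls to the robot, and variables do not carry over. Pictures are saved under pics/ and viewed, and the job is handed in when it is done.

Besides the shell and the picture viewer there is one more tool, called after ">>>" as a command line: name --argument value ..., lists and objects as JSON in quotes. send_rows: Moves the arm, as the interface text tells. Its arguments: {"type":"object","properties":{"moves":{"type":"array","items":{"type":"array"}}},"required":["moves"]}

```bash
mkdir -p pics; ls; python3 - <<'E'
from plant import bot, viewer, find_in, spot_point
import cv2
o=bot.get_obs(); print({k:o[k] for k in ('time','tool_pos','tcp_rot','grip_width','contact_force')})
print(bot.finger_overhang)
for c in ('scene','top','wrist'):
    im=viewer.capture(c); cv2.imwrite(f'pics/a_{c}.png',im)
    m=viewer.camera_model(c); print(c,m)
    for t in ('plunger','hole_plus','hole_minus','pedal_pad','tip_box','tube_rack','cradle','rung'):
        print(c,t,[(d['conf'],d['point']) for d in spot_point(c,t)[:2]] )
print(bot.get_obs()['time'])
E
```

```text
pics
{'time': 0.0, 'tool_pos': array([123.46970579, 509.8388031 , 214.95063917]), 'tcp_rot': array([-1.57230849e+00,  2.16159575e-04, -2.37787936e-01]), 'grip_width': 92.16065840067486, 'contact_force': array([-0.01669927, -0.40281179,  0.01838286])}
22.0
scene {'fx': 356.5860190228517, 'fy': 356.5860190228517, 'cx': 254.85242950381894, 'cy': 189.31757211879724, 'distortion': array([-0.10983014,  0.        ,  0.        ,  0.        ,  0.        ]), 'rvec': array([ 0.76366955, -2.66953636,  1.01699121]), 'tvec': array([583.43630936, 210.74231888, 747.02462448])}
scene plunger [(0.72, [275.3, 198.3])]
scene hole_plus []
scene hole_minus [(0.77, [280.6, 200.8])]
scene pedal_pad [(0.63, [309.2, 224.0])]
scene tip_box [(0.58, [210.4, 231.4])]
scene tube_rack [(0.62, [253.0, 175.7])]
scene cradle [(0.58, [276.4, 219.5])]
scene rung [(0.74, [272.2, 217.8]), (0.74, [277.8, 198.0])]
top {'fx': 360.85616912563506, 'fy': 360.85616912563506, 'cx': 256.3506107496392, 'cy': 192.4026902250353, 'distortion': array([-0.05213264,  0.        ,  0.        ,  0.        ,  0.        ]), 'rvec': array([ 2.
[... 180 characters left out ...]
e_minus [(0.72, [269.9, 225.4])]
top pedal_pad [(0.91, [260.2, 267.2])]
top tip_box [(0.68, [217.1, 185.4])]
top tube_rack [(0.68, [295.5, 181.4]), (0.34, [256.0, 229.9])]
top cradle [(0.72, [257.0, 227.6])]
top rung [(0.59, [257.9, 228.4])]
wrist {'fx': 341.2501956271802, 'fy': 341.2501956271802, 'cx': 252.4100814471599, 'cy': 191.9072165976897, 'distortion': array([-0.10320302,  0.        ,  0.        ,  0.        ,  0.        ]), 'rvec': array([-2.26616544, -1.78117759, -0.28002777]), 'tvec': array([-525.36443438,  -38.16675968,  391.67948616])}
wrist plunger []
wrist hole_plus []
wrist hole_minus []
wrist pedal_pad []
wrist tip_box []
wrist tube_rack []
wrist cradle []
wrist rung []
1.35
```

View pics/a_top.png

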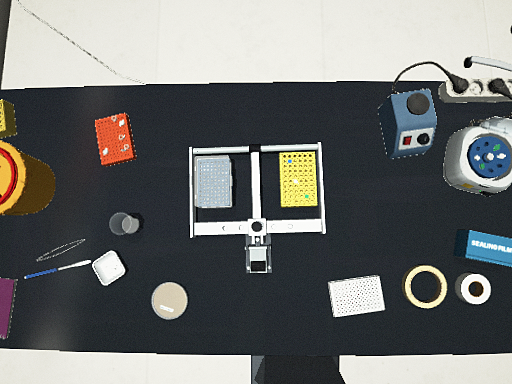

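View pics/a_scene.png

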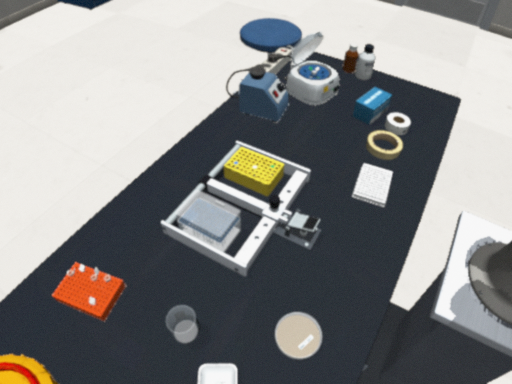

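View pics/a_wrist.png

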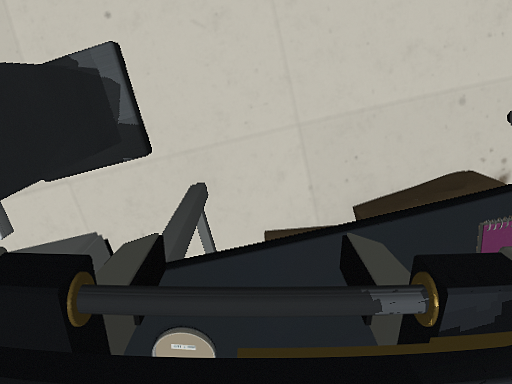

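Top view: rung and plunger are at about (257,226), the pedal at (258,262), the clear tip box on the left (213,183) and the yellow rack on the right (298,180). I'll triangulate from the two fixed views.

```bash
cat > h.py <<'E'
import numpy as np, cv2
from plant import bot, viewer, find_in, spot_point
def ray(m,p):
    K=np.array([[m['fx'],0,m['cx']],[0,m['fy'],m['cy']],[0,0,1]])
    u=cv2.undistortPoints(np.array([[p]],float),K,np.array(m['distortion']))[0,0]
    R=cv2.Rodrigues(np.array(m['rvec']))[0]; c=-R.T@np.array(m['tvec'])
    d=R.T@np.array([u[0],u[1],1]); return c,d/np.linalg.norm(d)
def atz(m,p,z):
    c,d=ray(m,p); return c+d*(z-c[2])/d[2]
def tri(rs):
    A=np.zeros((3,3));b=np.zeros(3)
    for c,d in rs:
        P=np.eye(3)-np.outer(d,d);A+=P;b+=P@c
    x=np.linalg.solve(A,b); return x,[round(float(np.linalg.norm((np.eye(3)-np.outer(d,d))@(x-c))),1) for c,d in rs]
def proj(m,X):
    K=np.array([[m['fx'],0,m['cx']],[0,m['fy'],m['cy']],[0,0,1]])
    return cv2.projectPoints(np.array(X,float).reshape(-1,3),np.array(m['rvec']),np.array(m['tvec']),K,np.array(m['distortion']))[0][:,0]
E
python3 - <<'E'
from h import *
np.set_printoptions(precision=1,suppress=True)
T=viewer.camera_model('top');S=viewer.camera_model('scene')
P={'plunger':([257.6,225],[275.3,198.3]),'pad':([260.2,267.2],[309.2,224]),'tip':([217.1,185.4],[210.4,231.4]),'rack':([295.5,181.4],[253,175.7]),'cradle':([257,227.6],[276.4,219.5])}
for k,(a,b) in P.items(): print(k,*tri([ray(T,a),ray(S,b)]))
for n,p,z in(('plunger',[257.6,225],71),('pad',[260.2,267.2],54),('hm',[269.9,225.4],30),('hp',[239.8,224.7],30),('tip',[217.1,185.4],0)): print(n,atz(T,p,z))
# end plate corners
for p in ([191,236],[325,232],[191,149],[322,144]): print(atz(T,p,44))
print(proj(T,[[123,510,215]]))
im=cv2.imread('pics/a_top.png')[130:290,170:340];cv2.imwrite('pics/crop_top.png',cv2.resize(im,None,fx=4.5,fy=3.7,interpolation=cv2.INTER_CUBIC)[:600])
im=cv2.imread('pics/a_scene.png')[135:285,150:340];cv2.imwrite('pics/crop_scene.png',cv2.resize(im,None,fx=4,fy=4,interpolation=cv2.INTER_CUBIC))
E
```

```text
plunger [555.6 127.7  74.9] [1.9, 1.9]
pad [461.  124.5  40.3] [3.2, 3.2]
tip [663.  236.2  -6.8] [0.8, 0.8]
rack [670.6  33.9   1.5] [0.1, 0.1]
cradle [549.2 130.5   3.1] [4.3, 4.3]
plunger [557.5 128.6  71. ]
pad [459.2 123.   54. ]
hm [557.8  99.8  30. ]
hp [559.6 173.4  30. ]
tip [661.4 234.8   0. ]
[531.9 290.4  44. ]
[541.4 -31.8  44. ]
[747.  295.1  44. ]
[756.8 -29.4  44. ]
[[ 56.  449.4]]
```

View pics/crop_top.png

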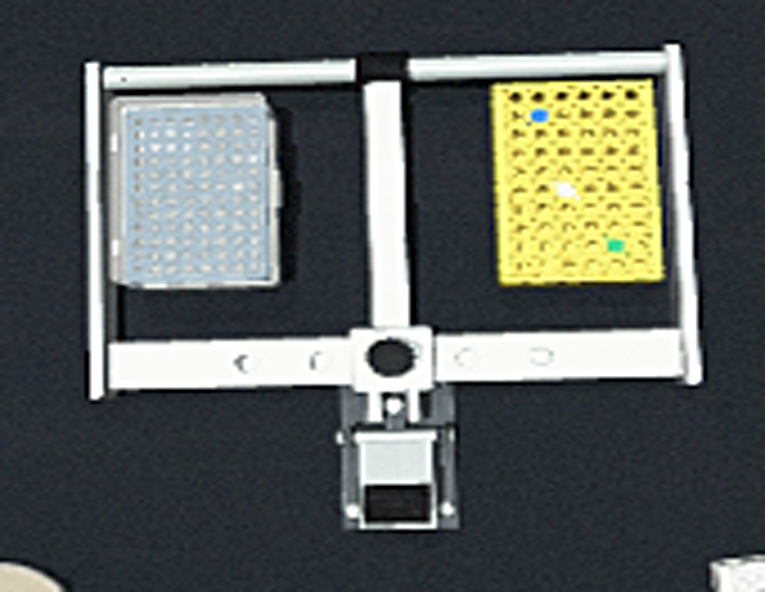

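View pics/crop_scene.png

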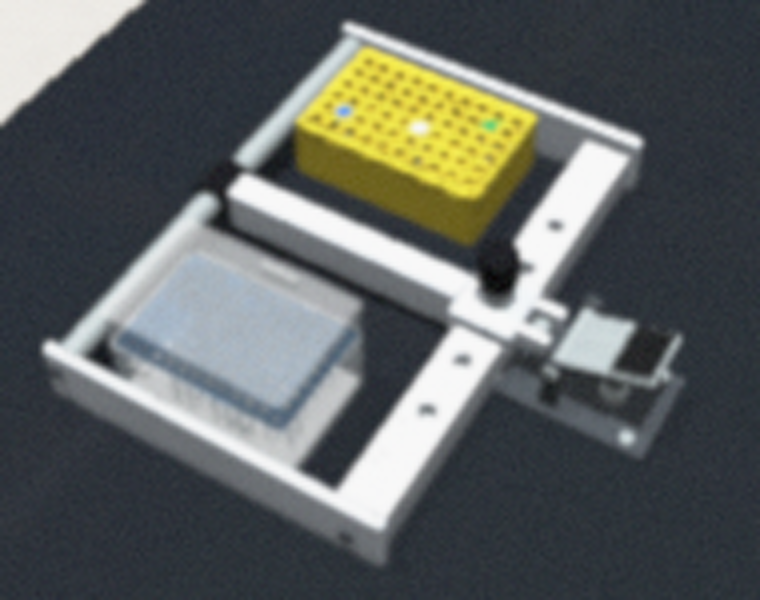

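The tip box is on cradle +y (world left), and the cradle yaw is about 0.025. Next, the wrist camera's mounting relative to the tool, so I can pick a viewing pose.

```bash
python3 - <<'E'
from h import *
from scipy.spatial.transform import Rotation as Ro
np.set_printoptions(precision=3,suppress=True)
o=bot.get_obs();W=viewer.camera_model('wrist')
Rt=Ro.from_euler('xyz',o['tcp_rot']).as_matrix()
R=cv2.Rodrigues(W['rvec'])[0];c=-R.T@W['tvec']
print('cam in tool',Rt.T@(c-o['tool_pos']));print('cam axes in tool\n',Rt.T@R.T)
y=.025;R2=Ro.from_euler('xyz',[-np.pi/2,0,y]).as_matrix()
d=np.array([461,124.5,215.])-o['tool_pos']; print('shift tool',Rt.T@d, np.degrees((Ro.from_matrix(Rt).inv()*Ro.from_matrix(R2)).as_rotvec()))
# predicted views of knob/pad from a pose
for p in ([461,124,160],[440,124,215],[461,124,215]):
    cc=R2@(Rt.T@(c-o['tool_pos']))+p; Rc=(R2@Rt.T@R.T).T
    m=dict(W,rvec=cv2.Rodrigues(Rc)[0],tvec=-Rc@cc); print(p,proj(m,[[556,128,71],[461,124,54],[556,168,30]]).tolist())
E
```

```text
cam in tool [ -83.661 -168.522    0.63 ]
cam axes in tool
 [[ 0.001  0.952  0.307]
 [ 0.001 -0.307  0.952]
 [ 1.    -0.001 -0.001]]
shift tool [ 418.712    0.618 -295.445] [ -0.005 -15.055   0.001]
[461, 124, 160] [[253.88001573030607, 294.32304994641], [251.94744528235492, 186.2059952419161], [293.6701372115656, 271.01378820708135]]
[440, 124, 215] [[253.1953039942061, 280.6449275475402], [251.55910713097984, 190.2024404784039], [287.23200900045674, 262.05819807784417]]
[461, 124, 215] [[253.7007691506997, 263.2402678768641], [252.05324530999323, 170.08651991608642], [288.3079765238672, 245.99686236243065]]
```

>>> send_rows --moves '[[[0, 0, 0], [0, -7.5, 0], 91], [[0, 0, 0], [0, -7.5, 0], 91], [[33, 0, -39], [0, 0, 0], 91], [[33, 0, -39], [0, 0, 0], 91], [[33, 0, -39], [0, 0, 0], 91], [[33, 0, -39], [0, 0, 0], 91], [[33, 0, -39], [0, 0, 0], 91], [[33, 0, -39], [0, 0, 0], 91], [[33, 0, -39], [0, 0, 0], 91], [[33, 0, -39], [0, 0, 0], 91], [[33, 0, -39], [0, 0, 0], 91], [[33, 0, -39], [0, 0, 0], 91]]'

```text
time: 2.85
tool_pos: [476.2, 123.2, 216.7]
tcp_rot: [-1.567, -0.005, 0.04]
contact_force: [1.4, 1.3, 0.0]
grip_width: 90.8
```

```bash
cat > look.py <<'E'
from h import *
import sys
np.set_printoptions(precision=2,suppress=True)
n=sys.argv[1]
o=bot.get_obs();W=viewer.camera_model('wrist');im=viewer.capture('wrist');cv2.imwrite(f'pics/{n}.png',im)
print(o['time'],o['tool_pos'],o['tcp_rot'],o['contact_force'],o['grip_width'])
for t,z in(('plunger',71),('hole_plus',30),('hole_minus',30),('pedal_pad',54),('rung',0)):
    for d in spot_point('wrist',t)[:2]: print(t,d['conf'],d['point'],atz(W,d['point'],z))
np.save(f'{n}.npy',np.array([W['rvec'],W['tvec']],float).reshape(2,3))
E
python3 look.py w1
```

```text
2.85 [476.21 123.19 216.72] [-1.57 -0.01  0.04] [1.38 1.25 0.01] 90.84330072900065
plunger 0.94 [254.9, 248.3] [555.71 129.73  71.  ]
hole_plus 0.59 [291.1, 228.4] [550.36 171.14  30.  ]
hole_plus 0.35 [254.7, 217.7] [538.74 129.21  30.  ]
pedal_pad 0.87 [262.4, 154.7] [461.51 133.4   54.  ]
pedal_pad 0.74 [254.5, 219.3] [530.63 128.43  54.  ]
rung 0.82 [254.0, 218.7] [552.5  129.21   0.  ]
```

View pics/w1.png

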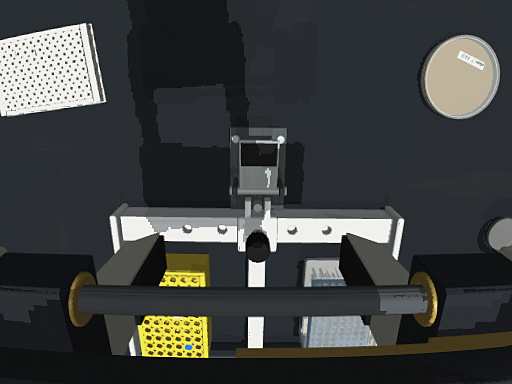

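The wrist picture shows the knob at (258,247), pad centre at (260,154), and rail holes at (187,229), (222,229), (292,230) and (327,230).

```bash
python3 - <<'E'
from h import *
np.set_printoptions(precision=1,suppress=True)
a=np.load('w1.npy');W=dict(viewer.camera_model('wrist'));print(a-np.array([W['rvec'],W['tvec']]).reshape(2,3))
W1=dict(W,rvec=a[0],tvec=a[1]);T=viewer.camera_model('top')
H=[atz(W1,p,30) for p in([187.5,229],[222.3,229.4],[292,230],[327,230.4])]
print(np.array(H)); print('mean',np.mean(H,0),'yaw',-(H[3]-H[0])[0]/(H[3]-H[0])[1])
print('knob top',atz(W1,[257.5,243],84),'pad',atz(W1,[260,154],54),'pedal far edge',atz(W1,[260,139],58))
print(tri([ray(W1,[257.5,247]),ray(T,[257.6,225])]),tri([ray(W1,[260,154]),ray(T,[258.5,266.5])]))
im=cv2.imread('pics/w1.png')[110:280,150:370];cv2.imwrite('pics/w1c.png',cv2.resize(im,None,fx=3.5,fy=3.5,interpolation=cv2.INTER_CUBIC))
E
```

```text
[[-0.   0.  -0. ]
 [ 1.8 -1.7 -0.9]]
[[555.7  53.2  30. ]
 [554.5  93.   30. ]
 [552.3 172.3  30. ]
 [551.5 212.6  30. ]]
mean [553.5 132.8  30. ] yaw 0.026320504503263745
knob top [543.  131.6  84. ] pad [460.9 131.   54. ] pedal far edge [445.4 130.2  58. ]
(array([557.7, 130.7,  64.1]), [1.9, 1.9]) (array([460.8, 129. ,  54.6]), [2.0, 2.0])
```

View pics/w1c.png

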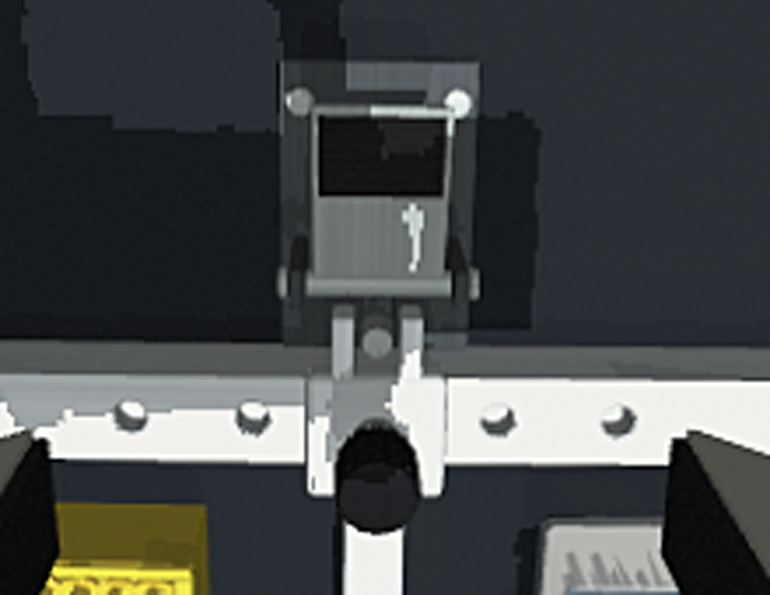

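>>> send_rows --moves '[[[0, 0, 0], [0, 0.8, 0], 0], [[-4, 30, 2], [0, 0, 0], 0], [[-4, 30, 2], [0, 0, 0], 0], [[-4, 30, 1.5], [0, 0, 0], 0], [[-4, 30, 1.5], [0, 0, 0], 0], [[0, 0, 0], [0, 0, 0], 0]]'

```text
time: 3.9
tool_pos: [455.9, 138.3, 95.5]
tcp_rot: [-1.566, -0.008, 0.033]
contact_force: [-0.3, -0.0, -0.4]
grip_width: 35.8
```

```bash
python3 look.py w2
```

```text
3.9 [455.86 138.28  95.51] [-1.57 -0.01  0.03] [-0.32 -0.03 -0.45] 35.7716245082106
plunger 0.81 [238.4, 345.9] [551.46 131.84  71.  ]
hole_plus 0.85 [288.2, 312.6] [553.07 171.86  30.  ]
hole_plus 0.74 [241.4, 291.9] [533.62 132.61  30.  ]
pedal_pad 0.95 [237.4, 219.7] [460.27 129.01  54.  ]
rung 0.97 [239.2, 291.7] [554.36 130.26   0.  ]
```

View pics/w2.png

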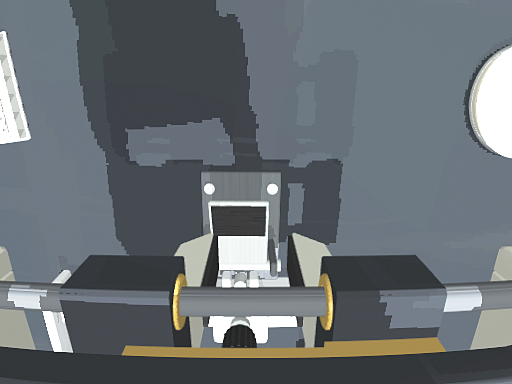

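The pad centre measures (460,129) and the tool is 9 mm to its left. I'll correct that and come down close to the pad.

>>> send_rows --moves '[[[4, 0, -9], [0, 0, 0], 0], [[0, 8, 0], [0, 0, 0], 0], [[0, 0, 0], [0, 0, 0], 0]]'

```text
time: 4.58
tool_pos: [464.5, 128.0, 90.7]
tcp_rot: [-1.565, -0.017, 0.031]
contact_force: [-0.2, -0.8, -0.9]
grip_width: 0.6
```

>>> send_rows --moves '[[[-3, 6, 1], [-0.3, 0.3, 1], 0], [[0, 8, 0], [0, 0, 0], 0], [[0, 6, 0], [0, 0, 0], 0], [[0, 5, 0], [0, 0, 0], 0]]'

```text
time: 5.08
tool_pos: [461.2, 129.1, 63.7]
tcp_rot: [-1.571, 0.002, 0.026]
contact_force: [0.6, -0.0, 0.7]
grip_width: 0.2
```

>>> send_rows --moves '[[[0, 4, 0], [0, 0, 0], 0], [[0, 0, 0], [0, 0, 0], 0]]'

```text
time: 5.32
tool_pos: [460.8, 129.1, 58.9]
tcp_rot: [-1.571, 0.003, 0.026]
contact_force: [0.3, 0.2, 1.0]
grip_width: 0.4
```

```bash
python3 look.py w3; python3 -c "
from h import *
im=viewer.capture('scene')[165:265,220:350];cv2.imwrite('pics/s3.png',cv2.resize(im,None,fx=5,fy=5,interpolation=cv2.INTER_CUBIC))"
```

```text
5.325 [460.81 129.12  58.9 ] [-1.57  0.    0.03] [0.26 0.24 1.02] 0.3734989037950564
pedal_pad 0.58 [250.4, 241.4] [462.5  128.43  54.  ]
rung 0.83 [248.5, 313.9] [553.46 128.67   0.  ]
```

View pics/s3.png

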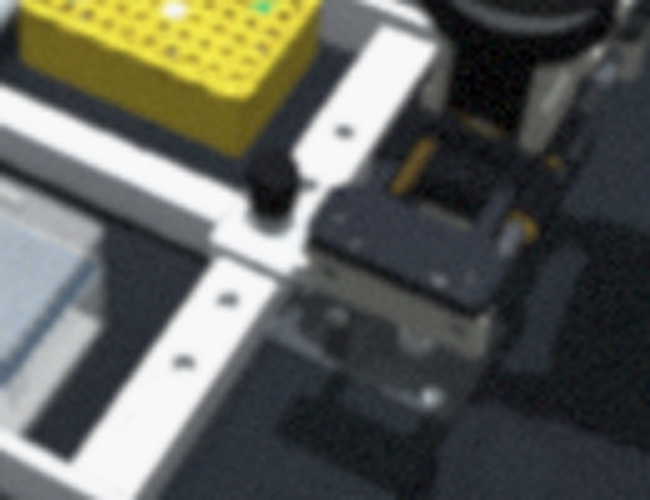

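View pics/w3.png

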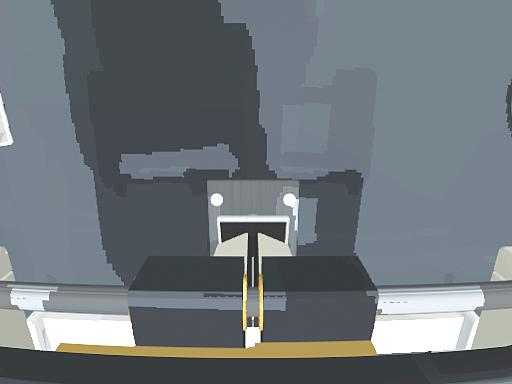

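Fingers sit centred over the pad (250,232), but the force reading is still small. I'll keep pressing in small steps until it rises.

>>> send_rows --moves '[[[0, 3, 0], [0, 0, 0], 0], [[0, 2, 0], [0, 0, 0], 0]]'

```text
time: 5.92
tool_pos: [461.3, 129.2, 54.4]
tcp_rot: [-1.571, 0.001, 0.026]
contact_force: [0.2, -1.2, 0.4]
grip_width: 0.2
```

```bash
python3 look.py w4; python3 - <<'E'
from h import *
np.set_printoptions(precision=1,suppress=True)
W=viewer.camera_model('wrist');o=bot.get_obs();t=o['tool_pos'];print(t)
import numpy as np
for z in(25,32.4,40,54): print(z,proj(W,[[t[0],t[1],z],[t[0]-9.5,t[1]-19,z],[t[0]-9.5,t[1]+19,z]]).tolist())
for y,lab in ((0,'up'),(.4,'stop')):
  a=.3-y; ex=555-50-60*np.cos(a); ez=38+60*np.sin(a); print(lab,proj(W,[[ex,109,ez+2],[ex,149,ez+2]]).tolist())
im=cv2.imread('pics/w4.png')[170:290,170:340];cv2.imwrite('pics/w4c.png',cv2.resize(im,None,fx=4.5,fy=4.5,interpolation=cv2.INTER_CUBIC))
E
```

```text
5.925 [461.29 129.15  54.39] [-1.57  0.    0.03] [ 0.16 -1.18  0.42] 0.15629460256843825
plunger 0.27 [252.9, 316.1] [497.12 130.74  71.  ]
pedal_pad 0.73 [252.9, 241.4] [460.77 129.82  54.  ]
rung 0.5 [252.4, 315.2] [551.87 131.8    0.  ]
[461.4 129.2  54.6]
25 [[251.7837136695556, 221.5384026316563], [221.4971455730439, 206.62393322533217], [282.7832783779876, 208.0804646960965]]
32.4 [[251.75501178132885, 226.2660882041484], [220.4286445411904, 210.91218872980906], [283.8162031192752, 212.41273860661033]]
40 [[251.72347843103566, 231.4635657000149], [219.25348209194706, 215.63292808814458], [284.95206891770994, 217.18132844105094]]
54 [[251.65917056068966, 242.07422895598944], [216.85273806778403, 225.29143439701429], [287.2719725216965, 226.93571202604198]]
up [[213.85186343749163, 220.68586871252893], [289.9899047039543, 222.47213814820034]]
stop [[218.14745863884258, 201.38085419972074], [286.0601113330836, 203.0024210556413]]
```

View pics/w4c.png

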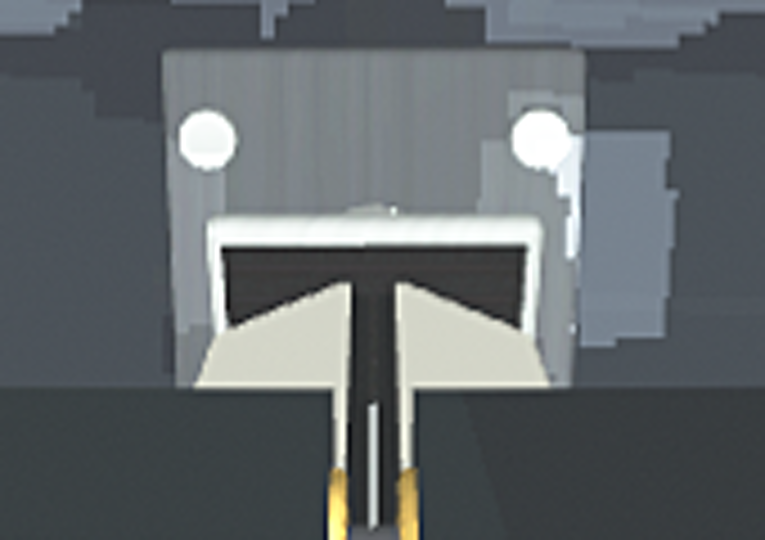

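The pedal edge is still near its "up" prediction and there is no force, so the tips are only just at the pad. Continuing down.

>>> send_rows --moves '[[[0, 4, 0], [0, 0, 0], 0], [[0, 0, 0], [0, 0, 0], 0]]'

```text
time: 6.48
tool_pos: [461.4, 129.2, 50.4]
tcp_rot: [-1.571, 0.001, 0.026]
contact_force: [0.4, -0.2, -0.3]
grip_width: 0.3
```

```bash
python3 - <<'E'
from h import *
im=viewer.capture('wrist');cv2.imwrite('pics/w5.png',im)
s=viewer.capture('scene');cv2.imwrite('pics/s5.png',s)
a=cv2.resize(im[170:290,170:340],None,fx=3,fy=3,interpolation=cv2.INTER_CUBIC)
b=cv2.resize(s[180:260,270:330],None,fx=4.5,fy=4.5,interpolation=cv2.INTER_CUBIC)
cv2.imwrite('pics/c5.png',np.hstack([a,b[:360]]))
S=viewer.camera_model('scene');t=bot.get_obs()['tool_pos'];print(t,proj(S,[[t[0],t[1],t[2]-22],t,[461,129,54],[555,131,84]]))
E
```

```text
[461.60447752 129.19333179  50.61988354] [[308.85319954 228.47318216]
 [310.09013103 222.7635964 ]
 [310.56623055 221.92126218]
 [274.16401179 196.6401606 ]]
```

View pics/c5.png

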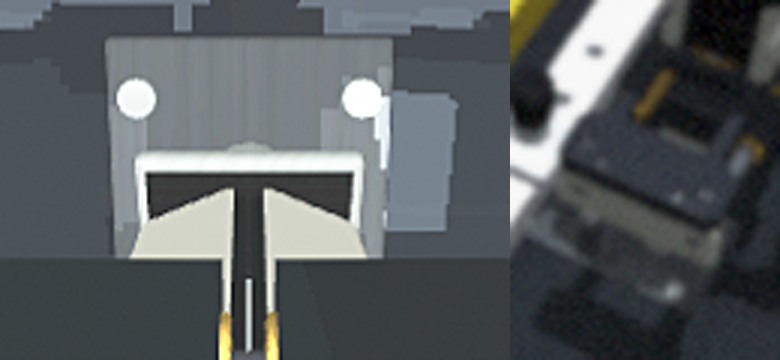

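Checking finger geometry: when open (90.8 mm), the tips at columns 163 and 342 imply a depth of about 172 mm. That puts the visible tip about 33 mm higher than the stated TCP + 22, which fits the missing contact. I'll keep going in small, watched steps.

>>> send_rows --moves '[[[0, 4, 0], [0, 0, 0], 0], [[0, 3, 0], [0, 0, 0], 0]]'

```text
time: 6.82
tool_pos: [461.7, 129.2, 43.5]
tcp_rot: [-1.571, 0.0, 0.026]
contact_force: [-1.3, -0.4, 4.8]
grip_width: 0.2
```

>>> send_rows --moves '[[[0, 3, 0], [0, 0, 0], 0]]'

```text
time: 6.95
tool_pos: [461.4, 129.2, 40.4]
tcp_rot: [-1.571, 0.001, 0.026]
contact_force: [-3.3, -1.1, 5.0]
grip_width: 0.5
```

>>> send_rows --moves '[[[0, 3, 0], [0, 0, 0], 0]]'

```text
time: 7.08
tool_pos: [460.9, 129.2, 37.3]
tcp_rot: [-1.571, 0.002, 0.026]
contact_force: [-2.7, 0.6, 5.1]
grip_width: 0.7
```

Contact began at TCP z≈44, so the real tips are about 10 mm behind the TCP, matching the picture. I'll press the remaining ~18 mm.

>>> send_rows --moves '[[[0, 3, 0], [0, 0, 0], 0], [[0, 3, 0], [0, 0, 0], 0]]'

```text
time: 7.32
tool_pos: [459.9, 129.2, 31.0]
tcp_rot: [-1.571, 0.004, 0.026]
contact_force: [-2.5, 0.3, 6.1]
grip_width: 0.3
```

>>> send_rows --moves '[[[0, 2, 0], [0, 0, 0], 0]]'

```text
time: 7.45
tool_pos: [459.8, 129.2, 29.0]
tcp_rot: [-1.571, 0.004, 0.026]
contact_force: [-2.7, -1.0, 8.5]
grip_width: 0.5
```

>>> send_rows --moves '[[[0, 2, 0], [0, 0, 0], 0]]'

```text
time: 7.58
tool_pos: [459.8, 129.2, 27.3]
tcp_rot: [-1.571, 0.004, 0.026]
contact_force: [-3.1, -0.1, 9.0]
grip_width: 0.2
```

>>> send_rows --moves '[[[0, 1.5, 0], [0, 0, 0], 0]]'

```text
time: 7.7
tool_pos: [459.8, 129.2, 26.1]
tcp_rot: [-1.571, 0.003, 0.026]
contact_force: [-3.7, -0.7, 9.6]
grip_width: 0.5
```

>>> send_rows --moves '[[[0, 1.5, 0], [0, 0, 0], 0]]'

```text
time: 7.82
tool_pos: [459.9, 129.2, 25.0]
tcp_rot: [-1.571, 0.003, 0.026]
contact_force: [-4.2, -1.0, 16.3]
grip_width: -0.1
```

>>> send_rows --moves '[[[0, 1.5, 0], [0, 0, 0], 0]]'

```text
time: 7.95
tool_pos: [460.0, 129.2, 24.7]
tcp_rot: [-1.571, 0.002, 0.027]
contact_force: [-7.6, -1.5, 25.3]
grip_width: 0.4
```

>>> send_rows --moves '[[[0, 2, 0], [0, 0, 0], 0]]'

```text
time: 8.07
tool_pos: [460.1, 129.3, 24.5]
tcp_rot: [-1.571, 0.001, 0.027]
contact_force: [-10.2, -1.5, 31.7]
grip_width: 0.7
```

A hard stop at TCP z≈24.6, with the force rising to 32 N. I'll hold briefly, then lift.

>>> send_rows --moves '[[[0, 0.5, 0], [0, 0, 0], 0], [[0, -10, 0], [0, 0, 0], 0], [[0, -40, 0], [0, 0, 0], 50], [[0, -50, 0], [0, 0, 0], 60], [[0, -40, 0], [0, 0, 0], 60], [[0, 0, 0], [0, 0, 0], 60]]'

```text
time: 8.82
tool_pos: [461.3, 129.3, 169.3]
tcp_rot: [-1.571, -0.003, 0.027]
contact_force: [-0.7, -0.2, 0.3]
grip_width: 35.8
```

```bash
python3 look.py w6; python3 - <<'E'
from h import *
im=cv2.imread('pics/w6.png')[100:300,130:390];cv2.imwrite('pics/w6c.png',cv2.resize(im,None,fx=3,fy=3,interpolation=cv2.INTER_CUBIC))
E
```

```text
8.825 [461.27 129.26 169.3 ] [-1.57 -0.    0.03] [-0.72 -0.18  0.3 ] 35.77653324349769
plunger 0.88 [253.4, 286.7] [555.01 132.96  71.  ]
plunger 0.67 [250.7, 247.1] [514.7  129.52  71.  ]
hole_plus 0.75 [291.4, 259.6] [549.05 171.63  30.  ]
hole_minus 0.78 [213.0, 262.2] [554.19  91.68  30.  ]
pedal_pad 0.71 [255.3, 285.4] [564.81 135.1   54.  ]
pedal_pad 0.68 [251.4, 185.9] [464.25 128.8   54.  ]
rung 0.64 [251.5, 247.6] [551.87 130.91   0.  ]
```

View pics/w6c.png

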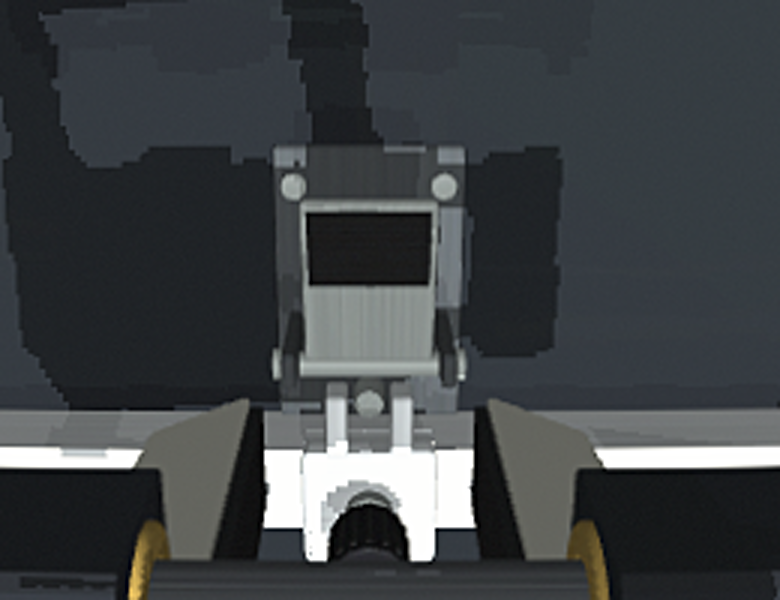

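```bash
python3 - <<'E'
from h import *
np.set_printoptions(precision=1,suppress=True)
W=viewer.camera_model('wrist')
def M(n):
    a=np.load(n+'.npy');return dict(W,rvec=a[0],tvec=a[1])
for n,p in(('w1',[257.7,207.7]),('w6',[253,234.3])):
    for z in(20,30,40): print(n,z,atz(M(n),p,z))
# hinge rod ref points, mounted fixed: z=38
print(atz(M('w1'),[150+378/3.5,110+285/3.5],38),atz(M('w6'),[130+369/3,100+367/3],38))
# far edge of saddle (front edge z44)
print(atz(M('w1'),[150+376/3.5,110+376/3.5],44),atz(M('w6'),[130+369/3,100+453/3],44))
print(proj(M('w6'),[[555,131,84],[555,131,58],[545,131,84]]))
im=cv2.imread('pics/w2.png')[190:350,170:320];cv2.imwrite('pics/w2c.png',cv2.resize(im,None,fx=3.7,fy=3.7,interpolation=cv2.INTER_CUBIC))
E
```

```text
w1 20 [530.4 132.4  20. ]
w1 30 [526.6 132.   30. ]
w1 40 [522.8 131.7  40. ]
w6 20 [526.3 131.9  20. ]
w6 30 [521.6 131.7  30. ]
w6 40 [516.9 131.6  40. ]
[505.  131.3  38. ] [505.4 131.3  38. ]
[532.5 131.8  44. ] [532.7 132.   44. ]
[[251.2 295. ]
 [251.3 278.9]
 [251.5 285.3]]
```

View pics/w2c.png

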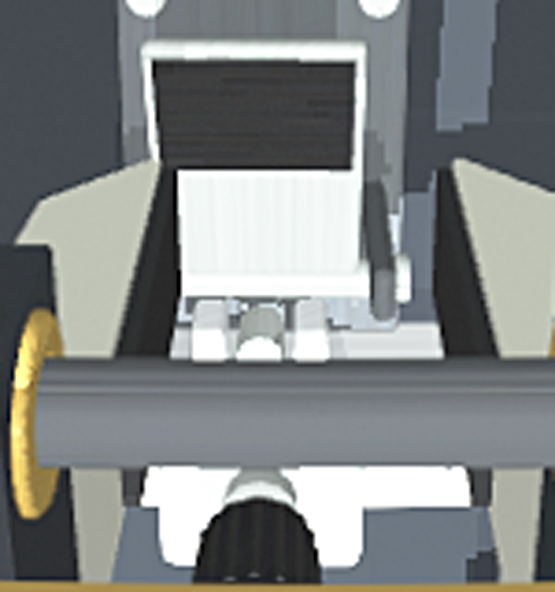

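Reference points agree within 0.4 mm between the two views, while the stop's head moved as expected for a drop of about 12 mm, so the stop is down. Real fingertip offset: TCP + 12.4 mm in height. Moving over the knob at (555,131.5).

>>> send_rows --moves '[[[40, 0, 0], [0, 0, 0], 60], [[40, 0, 0], [0, 0, 0], 60], [[13, 20, 0], [0, 0, 0], 60], [[0, 20, 0], [0, 0, 0], 60], [[0, 20, 0], [0, 0, 0], 60], [[0, 15, 0], [0, 0, 0], 60], [[0, 0, 0], [0, 0, 0], 60]]'

```text
time: 10.0
tool_pos: [550.6, 131.0, 79.5]
tcp_rot: [-1.573, 0.019, 0.027]
contact_force: [-0.1, 0.2, 0.7]
grip_width: 59.9
```

```bash
python3 look.py w7; python3 - <<'E'
from h import *
S=viewer.capture('scene');cv2.imwrite('pics/s7.png',cv2.resize(S[140:260,200:360],None,fx=4.5,fy=4.5,interpolation=cv2.INTER_CUBIC))
E
```

```text
10.0 [550.57 130.96  79.53] [-1.57  0.02  0.03] [-0.07  0.17  0.7 ] 59.920067195646716
plunger 0.77 [254.0, 241.8] [554.13 132.34  71.  ]
hole_plus 0.92 [313.4, 214.6] [551.86 173.27  30.  ]
hole_minus 0.88 [191.1, 215.0] [554.41  89.05  30.  ]
hole_minus 0.62 [251.8, 202.5] [544.18 130.65  30.  ]
pedal_pad 0.81 [253.5, 75.9] [462.86 129.62  54.  ]
rung 0.96 [249.8, 202.3] [554.15 129.24   0.  ]
```

View pics/w7.png

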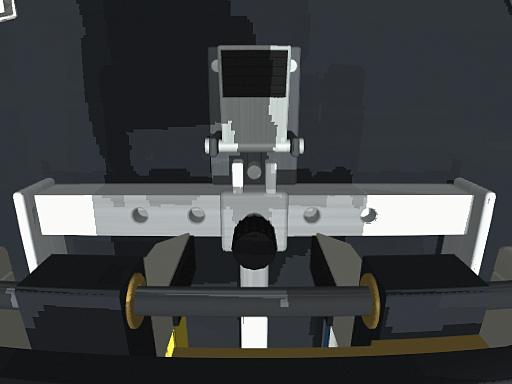

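View pics/s7.png

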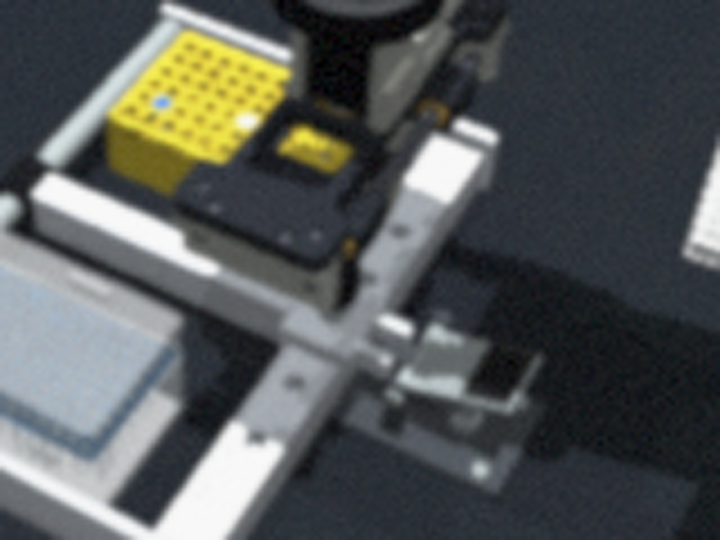

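Knob at (254,242) sits centred between the fingers (inner tips at 192 and 317), and the tool needs about 4 mm forward. Correcting that and the small tilt, then descending with a force check.

>>> send_rows --moves '[[[4, 0, 0.3], [0.1, 0, -1.1], 60], [[0, 8, 0], [0, 0, 0], 60], [[0, 8, 0], [0, 0, 0], 60], [[0, 0, 0], [0, 0, 0], 60]]'

```text
time: 10.85
tool_pos: [556.5, 131.6, 65.3]
tcp_rot: [-1.57, -0.007, 0.027]
contact_force: [0.0, -0.5, -0.0]
grip_width: 59.6
```

>>> send_rows --moves '[[[-1.5, 8, 0], [0, 0, 0.4], 60], [[0, 8, 0], [0, 0, 0], 60], [[0, 6, 0], [0, 0, 0], 60], [[0, 0, 0], [0, 0, 0], 60]]'

```text
time: 11.35
tool_pos: [554.8, 131.5, 41.2]
tcp_rot: [-1.571, 0.001, 0.027]
contact_force: [-0.0, 0.4, 0.3]
grip_width: 59.8
```

```bash
python3 look.py w8
```

```text
11.35 [554.75 131.49  41.23] [-1.57  0.    0.03] [-0.01  0.39  0.32] 59.838599300251964
plunger 0.63 [253.1, 269.5] [553.88 132.23  71.  ]
hole_plus 0.6 [323.8, 231.3] [552.14 173.17  30.  ]
hole_minus 0.81 [183.0, 230.2] [553.56  91.78  30.  ]
pedal_pad 0.71 [253.0, 58.9] [461.15 129.76  54.  ]
```

View pics/w8.png

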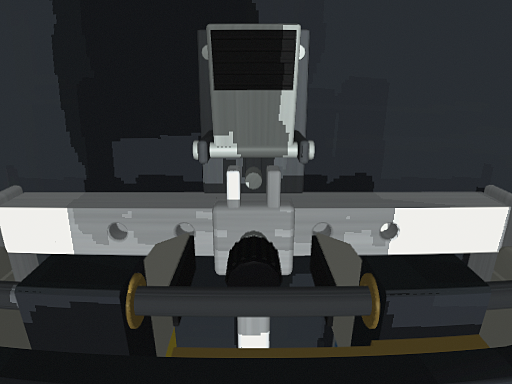

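The tips straddle the knob, with fingertip height ≈53 mm. Closing.

>>> send_rows --moves '[[[0, 0, 0], [0, 0, 0], 10], [[0, 0, 0], [0, 0, 0], 10], [[0, 0, 0], [0, 0, 0], 10], [[0, 0, 0], [0, 0, 0], 10], [[0, 0, 0], [0, 0, 0], 10]]'

```text
time: 12.28
tool_pos: [555.6, 131.6, 42.7]
tcp_rot: [-1.57, -0.002, 0.027]
contact_force: [0.3, -0.4, 0.5]
grip_width: 23.1
```

Gripped at 23 mm. Pulling up.

>>> send_rows --moves '[[[0, -4, 0], [0, 0, 0], 10], [[0, -5, 0], [0, 0, 0], 10]]'

```text
time: 12.52
tool_pos: [555.5, 131.6, 50.6]
tcp_rot: [-1.57, -0.001, 0.027]
contact_force: [3.8, 0.1, -8.7]
grip_width: 23.6
```

>>> send_rows --moves '[[[0, -5, 0], [0, 0, 0], 10], [[0, -4, 0], [0, 0, 0], 10]]'

```text
time: 12.78
tool_pos: [555.5, 131.6, 59.3]
tcp_rot: [-1.57, -0.0, 0.027]
contact_force: [3.9, 0.4, -11.0]
grip_width: 23.0
```

>>> send_rows --moves '[[[0, -0.5, 0], [0, 0, 0], 10], [[0, 0, 4], [0, 0, 0], 10], [[0, 0, 5], [0, 0, 0], 10], [[0, 0, 5], [0, 0, 0], 10]]'

```text
time: 13.28
tool_pos: [555.1, 145.3, 59.4]
tcp_rot: [-1.572, 0.0, 0.026]
contact_force: [4.4, -1.5, -11.2]
grip_width: 23.0
```

>>> send_rows --moves '[[[0, 0, 6], [0, 0, 0], 10], [[0, 0, 6], [0, 0, 0], 10], [[0, 0, 6], [0, 0, 0], 10], [[0, 0, 5], [0, 0, 0], 10], [[0, 0, 0], [0, 0, 0], 10]]'

```text
time: 13.9
tool_pos: [554.3, 170.8, 59.2]
tcp_rot: [-1.571, 0.0, 0.027]
contact_force: [4.6, -0.1, -10.9]
grip_width: 23.0
```

Moved 39.2 mm. Nudging +0.7 and lowering.

>>> send_rows --moves '[[[0, 0, 0.7], [0, 0, 0], 10], [[0, 4, 0], [0, 0, 0], 10], [[0, 4, 0], [0, 0, 0], 10]]'

```text
time: 14.28
tool_pos: [554.4, 171.6, 51.2]
tcp_rot: [-1.571, -0.0, 0.027]
contact_force: [2.9, -0.0, -8.7]
grip_width: 23.2
```

>>> send_rows --moves '[[[0, 3, 0], [0, 0, 0], 10], [[0, 3, 0], [0, 0, 0], 10]]'

```text
time: 14.52
tool_pos: [554.4, 171.6, 44.9]
tcp_rot: [-1.571, -0.0, 0.026]
contact_force: [3.2, -0.8, -7.8]
grip_width: 23.2
```

The spring still pulls at 44.9, well below the rail-top level (≈54.7), so the pin is in the hole. Going the rest of the way.

>>> send_rows --moves '[[[0, 1.5, 0], [0, 0, 0], 10], [[0, 1.5, 0], [0, 0, 0], 10]]'

```text
time: 14.78
tool_pos: [554.5, 171.6, 42.6]
tcp_rot: [-1.571, -0.0, 0.026]
contact_force: [-2.4, -1.3, 6.6]
grip_width: 23.2
```

>>> send_rows --moves '[[[0, 1.5, 0], [0, 0, 0], 10], [[0, 1, 0], [0, 0, 0], 10]]'

```text
time: 15.02
tool_pos: [554.5, 171.6, 42.7]
tcp_rot: [-1.571, -0.002, 0.027]
contact_force: [-0.9, -0.9, 1.3]
grip_width: 23.1
```

At 42.6 the force flipped to pushing on a hard stop, at the same height as the original home position. Verifying with pictures.

```bash
python3 look.py w9; python3 - <<'E'
from h import *
T=viewer.capture('top');S=viewer.capture('scene')
cv2.imwrite('pics/t9.png',np.hstack([cv2.resize(T[130:290,170:340],None,fx=2.3,fy=2.3),cv2.resize(S[135:295,150:320],None,fx=2.3,fy=2.3)]))
for t in('tip_box','tube_rack'):
    print(t,[(d['conf'],d['point']) for d in spot_point('top',t)[:1]],[(d['conf'],d['point']) for d in spot_point('scene',t)[:1]])
o=bot.get_obs();print(o['time'],o['tool_pos'],o['contact_force'],o['grip_width'])
E
```

```text
15.025 [554.51 171.6   42.7 ] [-1.57 -0.    0.03] [-0.9  -0.9   1.27] 23.133895081328543
plunger 0.82 [253.5, 266.0] [552.57 172.51  71.  ]
hole_plus 0.56 [254.2, 228.4] [551.71 173.    30.  ]
hole_minus 0.97 [115.1, 229.0] [554.65  91.01  30.  ]
pedal_pad 0.62 [159.9, 60.1] [461.91 128.96  54.  ]
rung 0.95 [249.0, 209.2] [551.36 169.68   0.  ]
tip_box [(0.95, [218.4, 185.1])] [(0.25, [309.4, 224.3])]
tube_rack [(0.6, [295.7, 181.6])] [(0.55, [252.5, 177.7])]
15.625 [554.53571086 171.6354958   42.63609409] [-2.70388299 -1.988657    7.12022925] 23.007634080946858
```

View pics/w9.png

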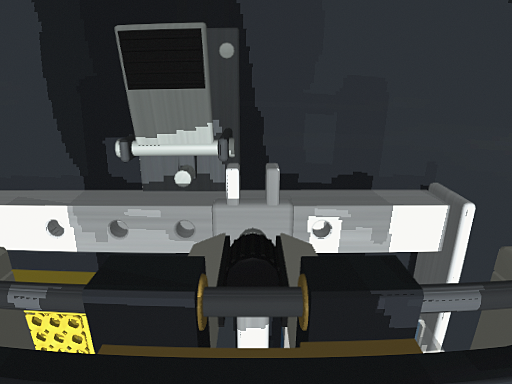

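View pics/t9.png

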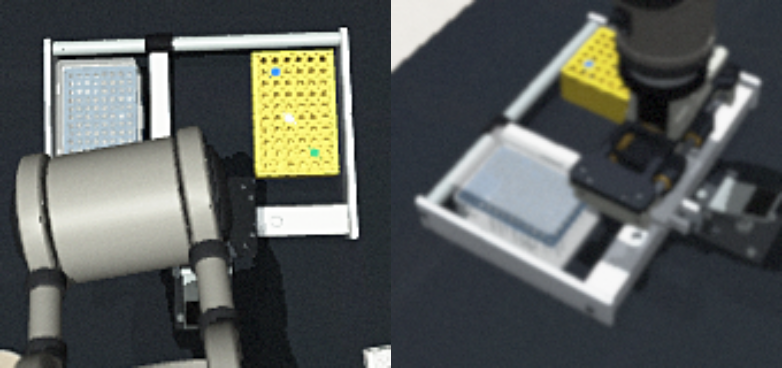

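The saddle now covers the next hole: three holes are free on its left (55, 119, 185) and one on its right (322). The box and rack are unmoved. The gripper holds at 23 mm, pressing lightly down.

```bash
python3 -c "
from plant import bot
print(bot.close_job())"
```

```text
the job is handed in; nothing more can be done
None
```

I pressed the pedal to its stop, moved the rung one hole toward the tip box (cradle +y) and let the pin go home there. I handed the job in at about 15.6 s, still gripping the knob; no verdict is reported.

- **Pedal and stop:** I felt a hard stop, with the force rising to about 32 N. Wrist pictures from before and after put the stop's head roughly 12 mm lower.
- **Rung and pin:** The plunger came up about 16.5 mm and the rung slid 40 mm. The knob then came down to the same height as its original home position (42.6 mm, 42.7 mm before). There the force changed from the spring pulling down to a push against the stop, about 7 N at hand-in.
- **Last pictures:** The saddle stands over the next hole. The tip box moved about 1 pixel or less and the rack less than 1 pixel in the top view. The grip is 23 mm wide on the knob; I did not measure the grip force itself.

**What disagreed:**
- **Fingertips:** They were about 34 mm higher than the stated 22 mm ahead of the TCP. The wrist view and the pedal contact both showed this, so I used the measured offset.
- **Tip box network:** In the final scene view it gave a wrong, low-confidence point (0.25), which I ignored because the top view gave a clear one (0.95).

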